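# Dry set-up of a weighted glue-up

## Task

Set up the small wooden riser for gluing: lay the two short thick timber blocks of square section flat as legs, one centred lengthways on each black rubber pad, lay the long narrow board flat across both legs, square to them and centred, so that each end rests on the middle of a leg, then weigh the joints down with the two card boxes of screws, one at each end of the board, upright, centred over the leg beneath and with its long side the same way as the leg. Either block may go on either pad and either box on either end. Leave the wide thin offcut, the glue bottle and the sanding block where they are.

Things in the scene. Friction and masses are not known exactly. Their poses are not given: they have to be found in the camera images.
- leg_a: timber block of square section, plain light brown wood, 90 x 38 x 38 mm (one of two alike; they serve as the legs). Origin: centre of its underside; x runs along its 90 mm length, y across (38 mm), z up.
- leg_b: timber block of square section, plain light brown wood, 90 x 38 x 38 mm (one of two alike; they serve as the legs). Origin: centre of its underside; x runs along its 90 mm length, y across (38 mm), z up.
- board: long narrow timber board, plain wood, 140 x 45 x 19 mm thick. Origin: centre of its underside; x across its 45 mm width, y along its 140 mm length, z up.
- box_a: card box of screws (blue card), closed, 55 x 80 x 45 mm high, 0.25 to 0.5 kg, one of two of the same size that serve as weights. Origin: centre of its underside; x across its 55 mm width, y along its 80 mm length, z up.
- box_b: card box of screws (brown card), closed, 55 x 80 x 45 mm high, 0.25 to 0.5 kg, one of two of the same size that serve as weights. Origin: centre of its underside; x across its 55 mm width, y along its 80 mm length, z up.
- pad_left: black rubber bench pad with a fine grey line round its edge, fixed to the bench, 104 x 54 mm and 4 mm thick; the left-hand (+y) one of two (they lie side by side with their long sides parallel, centres 96 to 102 mm apart). Origin: centre of its underside on the bench (its top is 4 mm higher); x along its 104 mm length (away from the robot, roughly), y across it.
- pad_right: black rubber bench pad with a fine grey line round its edge, fixed to the bench, 104 x 54 mm and 4 mm thick; the right-hand (-y) one of two (they lie side by side with their long sides parallel, centres 96 to 102 mm apart). Origin: centre of its underside on the bench (its top is 4 mm higher); x along its 104 mm length (away from the robot, roughly), y across it.
- thin_offcut: wide thin timber offcut, 110 x 62 x 18 mm; a bystander that is not used and stays where it is. Origin: centre of its underside; its long side lies within 6 degrees of x.
- glue_bottle: glue bottle with an orange nozzle, standing behind the pads, 58 mm diameter, 159 mm high; a bystander that stays where it is. Origin: centre of its underside, z up.
- sanding_block: brown sanding block, 64 x 102 x 29 mm, lying behind the pads, right of the bottle; a bystander that stays where it is. Origin: centre of its underside; its long side lies 18 degrees counterclockwise of y.
Mind the look-alikes: they are no part of the job. Leave any pink look-alike of the leg_b alone.

How it is judged:
By the outcome, as a careful person would: the job done as asked, in the order asked, and still so for the second after the job is handed in, with the robot touching nothing.
It also fails if it takes over 120 s, if anything falls off the work surface, if the arm or the gripper's body presses on something with over 40 N, if the wrist force passes 120 N, or if a joint passes its speed limit or range.

## Robot

A 6-joint arm with a two-finger parallel gripper is mounted at the origin on a cart in front of the work surface, level with it; the furniture and walls round the work are solid. World frame = base frame: x ahead of the robot, y to its left, z up, the work surface at z = 0. Lengths are in m, angles in rad, forces in N, time in s.
With the tool pointing down it reaches from about 0.25 to 0.775 m from the base axis. Payload 4 kg.
Tool frame: the origin (TCP) lies at the centre of the arm's flange, where the gripper is bolted on; the fingertips stand 173 mm ahead of it and the grasp point (between the pads) lies 155 mm ahead of it; z points along the fingers, y is the line along which they close (so a half turn about z gives the same grasp; the last joint's range is limited). The gripper opens to 85 mm and grips with 20 to 120 N. Pads are 22 mm wide; open, the fingers measure 114 mm over their backs; the gripper's body (76 mm by 85 mm) begins 54 mm behind the grasp point. The pads swing forward as they close: fully open they stand 13 mm farther back than shut.
Start: joints at [1.216, 0.087, 1.371, -0, 1.684, -0.103], TCP at [0.137, 0.533, 0.405] pointing down, gripper open.
Joint ranges: [-3.1, 3.1], [-0.76, 2.03], [0.27, 2.55], [-1.08, 4.22], [0.17, 2.65], [-2.57, 2.57]. Speed limits (rad/s): [2.79, 2.79, 3.14, 3.14, 3.14, 3.14].

## Interface

Orientations are given as a rotation vector (axis times angle).
In Python, from station import observe, vision, ticket gives the robot as it stands.
- The arm moves only by the tool carry_out, never from a script. Its argument "steps" is a list that holds one entry, the list of rows, each a list of 7 numbers: the closure, from 0 (fully open) to 1 (shut), then the shift along the tool's x, y, z in units of 30 mm (1.0 is 30 mm), then the turn, a rotation vector about the tool's x, y, z in degrees. A call has 1 to 12 rows; each row shifts and turns the commanded pose from where the row before left it, along the tool's axes as they then stand; what a row does not reach is not made up. A row lasts 1/10 s, in which the tool goes at most 50 mm and 8.59 degrees, less where a joint would pass 70% of its speed; a pose out of reach is approached as far as the arm can. A call is refused whole if a number of a shift passes 1 or a number of a turn 8.59, either way. A call with a gripper value outside its range is refused whole. The fingers move at their own pace and stop on an object; "newtons" is the grip in N (left out, the last holds). Time passes only in rows, so rows that do not move let the fingers close. It gives the time, the measured TCP pose, the force, the opening and the grip force at its end, in the units of the state.
- observe(): the state, without advancing time (a new reading comes with each control period).
- vision.camera(name): name is "scene" or "top" or "wrist"; returns the picture (420x560x3 uint8, red, green, blue); there is no depth.
- vision.camera_params(name): a dict with "K" (3x3 intrinsics, pixels), "eye" and "attitude" of the camera in the world. Camera axes: x right, y down, z forward; pixel columns grow to the right and rows downward; lengths in m; the calibration is good to about 2 mm. A picture is of the moment at which its call begins: read the wrist's pose just before it. camera_params takes no time and is no camera call; for the wrist camera it gives the pose at the moment of the call.
- ticket.finish_job(): hands the job in; it is judged then, once.
The state is a dict: "clock": time; "joint_positions": joint angles; "qvel": joint speeds; "tau": joint torques, N m; "tool_pos": TCP position; "tool_rot": TCP orientation; "wrist_force": force on the tool from outside, world axes, zero at the start; "moment": the same for the moment, N m; "grip_width": finger opening in m; "finger_force": force on a finger pad.
Only numpy, scipy, OpenCV 4.12 (cv2) and the standard library are available. Lean on these libraries where they do the work, as an engineer would, in place of code of your own. Each camera call takes 0.05 s, during which the arm holds its last target. There are 200 camera calls.

## Working session

There is one attempt and no reset: what is moved stays moved. The work goes in short steps, Python scripts to look and compute and a tool call to move; the robot and the scene stay as the last step left them, time stands still between calls to the robot, and variables do not carry over. Pictures are saved under pics/ and viewed, at most 14 in all, crops included, and the job is handed in when it is done.

Besides the shell and the picture viewer there is one more tool, called after "Request:" as a command line: name --argument value ..., lists and objects as JSON in quotes. carry_out: Moves the arm, as the interface text tells. Its arguments: {"type":"object","properties":{"steps":{"type":"array","items":{"type":"array","items":{"type":"array","items":{"type":"number"}}}},"newtons":{"type":"number"}},"required":["steps"]}

```bash
ls; mkdir -p pics; python3 - <<'E'
from station import observe, vision
import cv2, numpy as np
s=observe(); print(s)
for n in ("scene","top"):
    im=vision.camera(n); cv2.imwrite(f"pics/{n}0.png",im[:,:,::-1]); p=vision.camera_params(n); print(n,p)
a=cv2.imread("pics/scene0.png");b=cv2.imread("pics/top0.png")
E
```

```text
pics
{'clock': 0.0, 'joint_positions': array([ 1.21594048e+00,  8.79466224e-02,  1.37232072e+00,  1.35786649e-05,
        1.68356642e+00, -1.03063787e-01]), 'qvel': array([ 1.26824082e-03, -4.28850692e-05,  3.57311946e-04, -5.56192151e-04,
        8.80254454e-05,  5.71589492e-04]), 'tau': array([ 2.58371401e-04, -3.51869953e+01, -3.13269424e+01, -1.87874991e-05,
        1.08514319e-02,  3.46230777e-06]), 'tool_pos': array([0.13696704, 0.5325451 , 0.40350954]), 'tool_rot': array([-0.39440196, -3.11620948,  0.00342307]), 'wrist_force': array([-0.61282454,  0.50833132, -0.57220989]), 'moment': array([0.0150269 , 0.02758537, 0.07054678]), 'finger_force': 0.0, 'grip_width': 0.08539774894182539}
scene {'K': array([[397.70812326,   0.        , 282.59800363],
       [  0.        , 397.70812326, 212.6970515 ],
       [  0.        ,   0.        ,   1.        ]]), 'eye': array([-0.24465417, -0.4267567 ,  0.55965099]), 'attitude': array([-1.85842198,  1.10999387, -0.6682611 ])}
top {'K': array([[414.61910202,   0.        , 287.14914083],
       [  0.        , 414.61910202, 209.1412006 ],
       [  0.        ,   0.        ,   1.        ]]), 'eye': array([0.3897282 , 0.05237017, 1.29314154]), 'attitude': array([-2.14343123,  2.18616424, -0.2179587 ])}
```

View pics/top0.png

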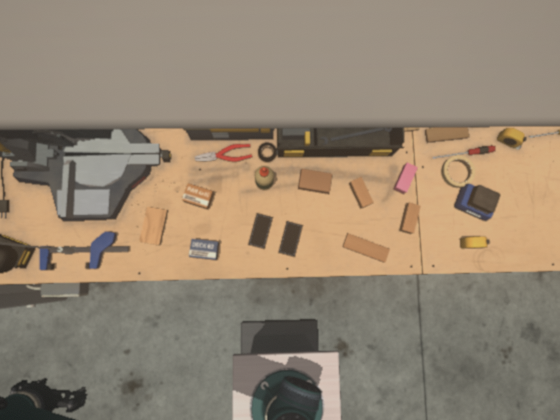

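View pics/scene0.png

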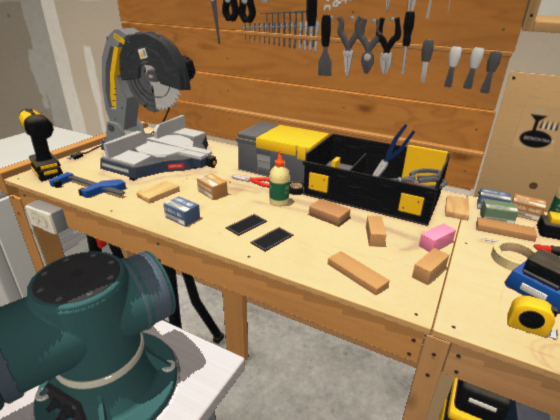

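The top view shows leg candidates at (361,192) and (410,218), both brown. There is also a pink look-alike at (405,178), a brown sanding block at (315,181) and a wood piece in the clutter at (447,134). The board is at (366,247), the offcut at (153,225), the brown box at (198,196), the blue box at (204,249) and the pads at (260,231) and (290,239). By description I choose (361,192) and (410,218) as the legs, and will check them in a crop.

```bash
cat > h.py <<'E'
import numpy as np, cv2
from scipy.spatial.transform import Rotation as R
from station import observe, vision
def P(n):
    p=vision.camera_params(n); return p["K"],np.array(p["eye"]),R.from_rotvec(p["attitude"]).as_matrix()
def cast(uv,z,par):
    K,e,A=par; uv=np.atleast_2d(uv).astype(float)
    d=np.c_[uv,np.ones(len(uv))]@np.linalg.inv(K).T@A.T
    return e+d*((z-e[2])/d[:,2])[:,None]
def proj(X,par):
    K,e,A=par; c=(np.atleast_2d(X)-e)@A@K.T; return c[:,:2]/c[:,2:]
def rect(mask,z,par,near):
    """min-area rectangle, in the world plane z, of the blob nearest pixel `near`"""
    cs,_=cv2.findContours(mask,cv2.RETR_EXTERNAL,cv2.CHAIN_APPROX_NONE)
    cs=[c for c in cs if cv2.contourArea(c)>40]
    c=min(cs,key=lambda c:-cv2.pointPolygonTest(c,tuple(map(float,near)),True))
    X=cast(c[:,0,:],z,par)[:,:2]
    (cx,cy),(w,h),a=cv2.minAreaRect((X*1000).astype(np.float32))
    if w<h: w,h,a=h,w,a+90
    a=(a+90)%180-90
    return cx/1000,cy/1000,w,h,a   # a: direction of the long side, deg from x
E
python3 - <<'E'
from h import *
im=cv2.imread("pics/top0.png"); par=P("top")
hsv=cv2.cvtColor(im,cv2.COLOR_BGR2HSV)
c=im[120:280,130:430]; cv2.imwrite("pics/crop0.png",cv2.resize(c,None,fx=2.6,fy=2.6,interpolation=cv2.INTER_CUBIC))
for n,uv,z in [("leg1",(361,192),.038),("leg2",(410,218),.038),("board",(366,247),.019),("boxbrown",(198,196),.045),("boxblue",(204,249),.045),("padL",(260,231),.004),("padR",(290,239),.004),("off",(153,225),.018),("bottle",(264,177),.1),("sand",(315,181),.029),("pink",(405,178),.038)]:
    print(n,cast(uv,z,par).round(3),hsv[uv[1],uv[0]])
print(hsv[210,330],hsv[265,330])
print(P("wrist"))
E
```

```text
leg1 [[ 0.631 -0.243  0.038]] [ 14 126 186]
leg2 [[ 0.547 -0.393  0.038]] [ 14 126 186]
board [[ 0.461 -0.255  0.019]] [ 14 126 186]
boxbrown [[0.625 0.258 0.045]] [ 14 127 187]
boxblue [[0.464 0.239 0.045]] [117  20 115]
padL [[0.519 0.072 0.004]] [16 84 76]
padR [[ 0.492 -0.02   0.004]] [15 82 75]
off [[0.542 0.398 0.018]] [ 15 120 209]
bottle [[0.668 0.057 0.1  ]] [ 17 115 151]
sand [[ 0.67  -0.102  0.029]] [ 13 122 163]
pink [[ 0.674 -0.385  0.038]] [177  95 213]
[ 15 102 215] [ 16 101 208]
(array([[291.10222415,   0.        , 278.73990769],
       [  0.        , 291.10222415, 210.81188609],
       [  0.        ,   0.        ,   1.        ]]), array([0.07054546, 0.5499981 , 0.37365532]), array([[ 0.24982021,  0.93216649,  0.26202195],
       [ 0.96828936, -0.23983873, -0.06995069],
       [-0.00236268,  0.27118816, -0.96252345]]))
```

View pics/crop0.png

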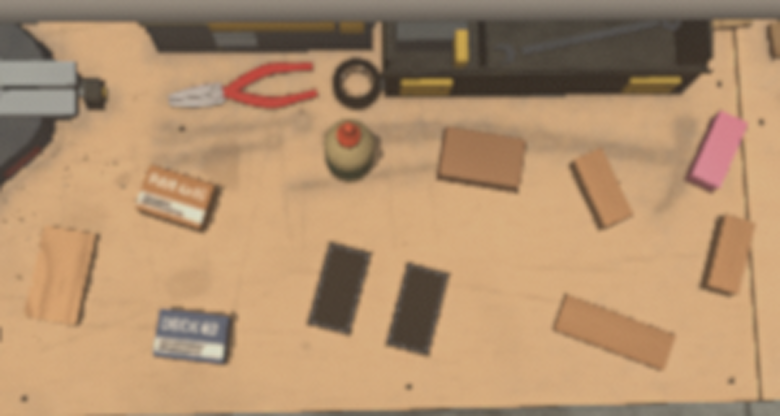

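The crop shows plain brown square blocks at crop (601,188) and (728,254), and these are the legs. The pink look-alike at (717,150) stays put. Next I'll get rough rectangles from the top view and a plan helper.

```bash
cat >> h.py <<'E'
def plan(x,y,z,a):
    """tool shift (30 mm units) after turning, and the turn about tool z (deg), to bring TCP to x,y,z with closing line (tool y) at angle a deg from world x (mod 180)"""
    s=observe(); M=R.from_rotvec(s["tool_rot"]).as_matrix()
    c=np.degrees(np.arctan2(M[1,1],M[0,1])); t=(a-c+90)%180-90
    t=-t                                     # tool z points down
    M2=M@R.from_euler("z",t,degrees=True).as_matrix()
    d=np.array([x,y,z])-s["tool_pos"]
    j6=s["joint_positions"][5]
    print("turn %.1f"%t,"q6 %.2f"%j6,"shift after turn",(d@M2/.03).round(2),"shift before turn",(d@M/.03).round(2),"tilt",M[:2,2].round(4))
E
python3 - <<'E'
from h import *
im=cv2.imread("pics/top0.png"); par=P("top")
H,S,V=[c.astype(int) for c in cv2.split(cv2.cvtColor(im,cv2.COLOR_BGR2HSV))]
op=lambda m:cv2.morphologyEx((m*255).astype(np.uint8),cv2.MORPH_OPEN,np.ones((3,3)))
wood=op((S>112)&(V>150)&(V<204)); dark=op(V<120)
f=lambda r:[round(float(v),3) if i<2 else round(float(v)) for i,v in enumerate(r)]
for n,uv,z in [("leg1",(361,192),.038),("leg2",(410,218),.038),("board",(366,247),.019)]: print(n,f(rect(wood,z,par,uv)))
for n,uv in [("padL",(260,231)),("padR",(290,239))]: print(n,f(rect(dark,.004,par,uv)))
plan(.45,.25,.40,90)
E
```

```text
leg1 [0.632, -0.246, 90, 37, 22]
leg2 [0.55, -0.397, 91, 38, -18]
board [0.46, -0.254, 141, 45, 68]
padL [0.521, 0.072, 100, 50, -16]
padR [0.494, -0.021, 99, 50, -16]
turn -14.4 q6 -0.10 shift after turn [-10.43  -9.42   0.13] shift before turn [-12.45  -6.52   0.13] tilt [-0.0007 -0.0019]
```

Request:
carry_out --steps '[[[0, -0.92, -0.58, 0, 0, 0, 0], [0, -0.92, -0.58, 0, 0, 0, 0], [0, -0.92, -0.58, 0, 0, 0, 0], [0, -0.92, -0.58, 0, 0, 0, 0], [0, -0.92, -0.58, 0, 0, 0, 0], [0, -0.92, -0.58, 0, 0, 0, 0], [0, -0.92, -0.58, 0, 0, 0, 0], [0, -0.92, -0.58, 0, 0, 0, 0], [0, -0.92, -0.58, 0, 0, 0, 0], [0, -0.92, -0.58, 0, 0, 0, 0], [0, -0.92, -0.58, 0, 0, 0, 0], [0, -0.92, -0.58, 0, 0, 0, 0]]]'

```text
clock: 1.3
tool_pos: [0.4064, 0.2468, 0.4042]
tool_rot: [-0.394, -3.116, 0.0]
wrist_force: [0.1, -0.5, 0.4]
grip_width: 0.0854
finger_force: 0.0
```

Request:
carry_out --steps '[[[0, -0.92, -0.58, 0, 0, 0, 0], [0, -0.92, -0.58, 0, 0, 0, 0], [0, 0, 0, 0, 0, 0, 0], [0, 0, 0, 0, 0, 0, 0], [0, 0, 0, 0, 0, 0, 0]]]'

```text
clock: 1.8
tool_pos: [0.4501, 0.201, 0.4044]
tool_rot: [-0.393, -3.116, -0.0]
wrist_force: [0.0, 0.9, 1.0]
grip_width: 0.0855
finger_force: 0.0
```

```bash
python3 - <<'E'
from h import *
par=P("wrist"); im=vision.camera("wrist"); cv2.imwrite("pics/w1.png",im[:,:,::-1]); np.savez("pics/w1.npz",K=par[0],e=par[1],A=par[2])
print(observe()["tool_pos"],observe()["clock"])
plan(.61,-.23,.36,112)
for X in [(.521,.072,.004),(.494,-.021,.004),(.625,.258,.045),(.464,.239,.045)]: print(proj(X,par).round())
E
```

```text
[0.44991019 0.20117347 0.40459797] 1.85
turn -36.3 q6 -1.02 shift after turn [  0.44 -15.33   1.48] shift before turn [ -8.73 -12.6    1.48] tilt [-0.0005  0.0003]
[[201. 256.]]
[[131. 254.]]
[[355. 308.]]
[[313. 194.]]
```

View pics/w1.png

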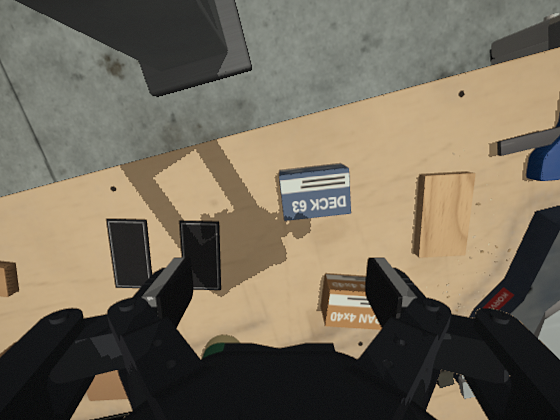

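Request:
carry_out --steps '[[[0, -0.67, -0.97, 0, 0, 0, 0], [0, -0.67, -0.97, 0, 0, 0, 0], [0, -0.67, -0.97, 0, 0, 0, 0], [0, -0.67, -0.97, 0, 0, 0, 0], [0, -0.67, -0.97, 0, 0, 0, 0], [0, -0.67, -0.97, 0, 0, 0, 0], [0, -0.67, -0.97, 0, 0, 0, 0], [0, -0.67, -0.97, 0, 0, 0, 0], [0, -0.67, -0.97, 0, 0, 0, 0], [0, -0.67, -0.97, 0, 0, 0, 0], [0, -0.67, -0.97, 0, 0, 0, 0], [0, -0.67, -0.97, 0, 0, 0, 0]]]'

```text
clock: 3.05
tool_pos: [0.5977, -0.1977, 0.4048]
tool_rot: [0.391, 3.117, 0.001]
wrist_force: [-0.0, 0.1, 0.5]
grip_width: 0.0853
finger_force: 0.0
```

Request:
carry_out --steps '[[[0, -0.67, -0.97, 0, 0, 0, 0], [0, 0, 0, 0.3, 0, 0, -7.26], [0, 0, 0, 0.3, 0, 0, -7.26], [0, 0, 0, 0.3, 0, 0, -7.26], [0, 0, 0, 0.3, 0, 0, -7.26], [0, 0, 0, 0.3, 0, 0, -7.26], [0, 0, 0, 0, 0, 0, 0], [0, 0, 0, 0, 0, 0, 0], [0, 0, 0, 0, 0, 0, 0]]]'

```text
clock: 3.95
tool_pos: [0.6096, -0.2304, 0.3606]
tool_rot: [-0.595, 3.084, -0.001]
wrist_force: [-0.5, 0.5, 0.6]
grip_width: 0.0857
finger_force: 0.0
```

```bash
python3 - <<'E'
from h import *
par=P("wrist"); im=vision.camera("wrist"); cv2.imwrite("pics/w2.png",im[:,:,::-1]); np.savez("pics/w2.npz",K=par[0],e=par[1],A=par[2])
print(observe()["tool_pos"],observe()["clock"])
print(proj((.632,-.246,.038),par),proj((.46,-.254,.019),par),proj((.55,-.397,.038),par))
hsv=cv2.cvtColor(im,cv2.COLOR_RGB2HSV)
for X in [(.632,-.246,.038),(.46,-.254,.019)]:
    u,v=proj(X,par)[0].astype(int); print(hsv[min(v,419),min(u,559)])
plan(.632,-.246,.18,112)
E
```

```text
[ 0.60957667 -0.23058733  0.36065018] 4.0
[[257.06218265 211.47043226]] [[314.07201337  42.31395349]] [[135.06002531  73.5488505 ]]
[ 16 122 121]
[ 16 113 188]
turn -0.2 q6 -2.40 shift after turn [-0.49 -0.75  6.02] shift before turn [-0.5  -0.75  6.02] tilt [ 0.0014 -0.0005]
```

View pics/w2.png

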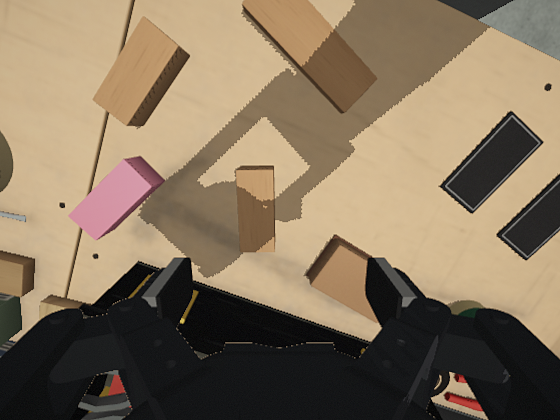

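The wrist view shows leg 1 at (255,209), matching the 257,211 predicted from the top view. Now I'll descend and grip.

Request:
carry_out --steps '[[[0, -0.25, -0.37, 0.7, 0, 0, 0], [0, -0.25, -0.37, 0.7, 0, 0, 0], [0, 0, 0, 0.9, 0, 0, 0], [0, 0, 0, 0.9, 0, 0, 0], [0, 0, 0, 0.9, 0, 0, 0], [0, 0, 0, 0.9, 0, 0, 0], [0, 0, 0, 0.6, 0, 0, 0], [0, 0, 0, 0.32, 0, 0, 0], [0, 0, 0, 0, 0, 0, 0]]]'

```text
clock: 4.9
tool_pos: [0.6312, -0.2458, 0.1807]
tool_rot: [0.595, -3.083, -0.003]
wrist_force: [0.2, 0.2, -0.9]
grip_width: 0.0855
finger_force: 0.0
```

Request:
carry_out --steps '[[[1, 0, 0, 0, 0, 0, 0], [1, 0, 0, 0, 0, 0, 0], [1, 0, 0, 0, 0, 0, 0], [1, 0, 0, 0, 0, 0, 0], [1, 0, 0, 0, 0, 0, 0], [1, 0, 0, 0, 0, 0, 0], [1, 0, 0, 0, 0, 0, 0], [1, 0, 0, 0, 0, 0, 0]]]' --newtons 40

```text
clock: 5.7
tool_pos: [0.6321, -0.2463, 0.1839]
tool_rot: [-0.595, 3.082, -0.003]
wrist_force: [0.3, -0.2, 5.9]
grip_width: 0.0375
finger_force: 43.1
```

```bash
python3 - <<'E'
from h import *
def load(n):
    d=np.load(f"pics/{n}.npz"); return cv2.imread(f"pics/{n}.png"),(d["K"],d["e"],d["A"])
f=lambda r:[round(float(v),4) if i<2 else round(float(v),1) for i,v in enumerate(r)]
for n,uvs in (("w1",[(129,254),(200,240)]),("w2",[(493,162)])):
    im,par=load(n); S,V=cv2.split(cv2.cvtColor(im,cv2.COLOR_BGR2HSV))[1:]
    m=(((V<75)|(S<60)&(V<200))*255).astype(np.uint8)
    if n=="w1": 
        m[:, 160:178]=0; cv2.fillPoly(m,[np.array([[140,420],[150,262],[178,262],[192,291],[400,291],[400,420]])],0)
        m[:205]=0; m[:,225:]=0
    for uv in uvs: print(n,uv,f(rect(m,.004,par,uv)))
    if n=="w1": cv2.imwrite("pics/m1.png",np.hstack([im[200:300,90:240],cv2.cvtColor(m,cv2.COLOR_GRAY2BGR)[200:300,90:240]]).repeat(2,0).repeat(2,1))
print(observe()["wrist_force"]); plan(.521,.072,.25,73.8)
E
```

```text
w1 (129, 254) [0.5862, -0.1588, 390.2, 227.1, -24.7]
w1 (200, 240) [0.5197, 0.0692, 103.3, 58.4, -16.1]
w2 (493, 162) [0.4942, -0.0237, 103.5, 53.6, -16.2]
[ 0.30545166 -0.21314834  5.89328654]
turn 38.1 q6 -2.41 shift after turn [ 6.51  9.15 -2.23] shift before turn [-0.52 11.22 -2.23] tilt [ 0.0028 -0.0013]
```

View pics/m1.png

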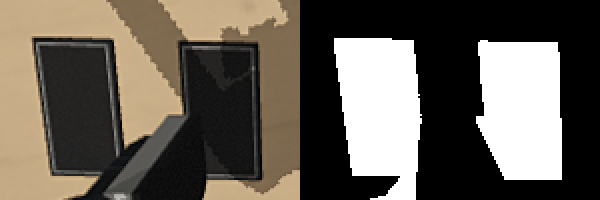

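Request:
carry_out --steps '[[[1, 0, 0, -0.5, 0, 0, 0], [1, 0, 0, -0.6, 0, 0, 7.62], [1, 0, 0, -0.6, 0, 0, 7.62], [1, 0, 0, -0.5, 0, 0, 7.62], [1, 0, 0, 0, 0, 0, 7.62], [1, 0, 0, 0, 0, 0, 7.62], [1, 0.65, 0.91, 0, 0, 0, 0], [1, 0.65, 0.91, 0, 0, 0, 0], [1, 0.65, 0.91, 0, 0, 0, 0], [1, 0.65, 0.91, 0, 0, 0, 0], [1, 0.65, 0.91, 0, 0, 0, 0], [1, 0.65, 0.91, 0, 0, 0, 0]]]'

```text
clock: 6.9
tool_pos: [0.5641, -0.0548, 0.2481]
tool_rot: [-0.444, -3.109, -0.0]
wrist_force: [-0.3, 0.1, -1.3]
grip_width: 0.0374
finger_force: 42.5
```

Request:
carry_out --steps '[[[1, 0.65, 0.91, 0, 0, 0, 0], [1, 0.65, 0.91, 0, 0, 0, 0], [1, 0.65, 0.91, 0, 0, 0, 0], [1, 0.65, 0.91, 0, 0, 0, 0], [1, 0, 0, 0, 0, 0, 0], [1, 0, 0, 0, 0, 0, 0], [1, 0, 0, 0, 0, 0, 0]]]'

```text
clock: 7.6
tool_pos: [0.5208, 0.07, 0.2482]
tool_rot: [0.444, 3.11, -0.001]
wrist_force: [0.5, -0.0, -0.2]
grip_width: 0.0373
finger_force: 42.4
```

```bash
python3 - <<'E'
from h import *
par=P("wrist"); im=vision.camera("wrist"); cv2.imwrite("pics/w3.png",im[:,:,::-1]); np.savez("pics/w3.npz",K=par[0],e=par[1],A=par[2])
s=observe(); print(s["tool_pos"],s["clock"],s["wrist_force"],s["grip_width"])
plan(.5205,.0712,.19,73.8)
E
```

```text
[0.52091212 0.06976888 0.24820187] 7.65 [ 0.28375249  0.19080472 -0.15552152] 0.03737507738864107
turn -0.1 q6 -1.26 shift after turn [0.03 0.04 1.94] shift before turn [0.03 0.04 1.94] tilt [ 0.0001 -0.0003]
```

View pics/w3.png

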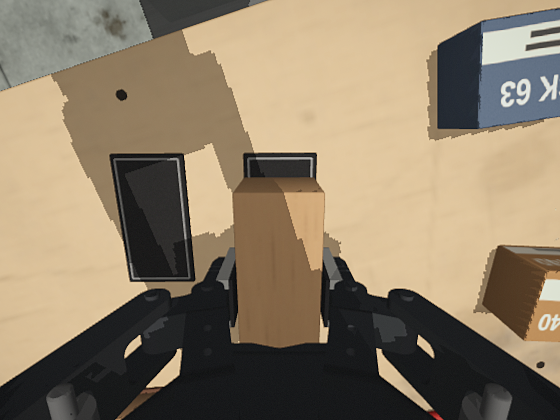

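```bash
python3 - <<'E'
from h import *
par=P("wrist"); s=observe(); M=R.from_rotvec(s["tool_rot"]).as_matrix()
for uv in [(236,192),(280,192),(323,192)]: print(((cast(uv,.102,par)[0]-s["tool_pos"])@M*1000).round(1))
for uv in [(243,153),(317,153)]: print("pad",((cast(uv,.004,par)[0]-s["tool_pos"])@M*1000).round(1))
c=cast([(110,154),(183,153),(194,280),(131,281)],.004,par); print("padR",c.mean(0).round(4))
c=cast([(243,153),(317,153)],.004,par).mean(0); print("padL c",c+.052*np.array([.9603,-.279,0]))
E
```

```text
[ 43.9 -17.1 146.2]
[ 43.9   0.9 146.2]
[ 43.9  18.4 146.2]
pad [ 51.8 -25.6 244.2]
pad [ 51.8  28.  244.2]
padR [ 0.494  -0.0217  0.004 ]
padL c [0.52148179 0.0708948  0.004     ]
```

Leg 1 sits within 1 mm of centre in the grip, so I'll lower it with a small trim.

Request:
carry_out --steps '[[[1, 0.03, 0.02, 0.5, 0, 0, 0], [1, 0, 0, 0.6, 0, 0, 0], [1, 0, 0, 0.4, 0, 0, 0], [1, 0, 0, 0.25, 0, 0, 0], [1, 0, 0, 0.15, 0, 0, 0], [1, 0, 0, 0.04, 0, 0, 0], [1, 0, 0, 0, 0, 0, 0], [1, 0, 0, 0, 0, 0, 0]]]'

```text
clock: 8.45
tool_pos: [0.5203, 0.0715, 0.1907]
tool_rot: [0.443, 3.109, 0.001]
wrist_force: [0.5, -0.6, 0.0]
grip_width: 0.0373
finger_force: 42.4
```

Request:
carry_out --steps '[[[1, 0, 0, 0.04, 0, 0, 0], [1, 0, 0, 0.03, 0, 0, 0], [1, 0, 0, 0.02, 0, 0, 0], [1, 0, 0, 0, 0, 0, 0], [1, 0, 0, 0, 0, 0, 0]]]'

```text
clock: 8.95
tool_pos: [0.52, 0.0715, 0.1879]
tool_rot: [0.443, 3.11, 0.0]
wrist_force: [-2.2, 0.0, 5.0]
grip_width: 0.0377
finger_force: 42.9
```

Request:
carry_out --steps '[[[0, 0, 0, 0, 0, 0, 0], [0, 0, 0, 0, 0, 0, 0], [0, 0, 0, 0, 0, 0, 0], [0, 0, 0, 0, 0, 0, 0], [0, 0, 0, -0.5, 0, 0, 0], [0, 0, 0, -0.8, 0, 0, 0], [0, 0, 0, -0.9, 0, 0, 0], [0, 0, 0, -0.9, 0, 0, 0], [0, 0, 0, -0.9, 0, 0, 0], [0, 0, 0, -0.9, 0, 0, 1.8], [0, -0.3, -0.9, -0.8, 0, 0, 0], [0, -0.3, -0.95, 0, 0, 0, 0]]]'

```text
clock: 10.15
tool_pos: [0.5206, 0.013, 0.3629]
tool_rot: [0.487, 3.095, 0.001]
wrist_force: [0.0, -0.8, 0.3]
grip_width: 0.0855
finger_force: 0.0
```

Request:
carry_out --steps '[[[0, -0.3, -0.98, 0, 0, 0, 0], [0, -0.3, -0.98, 0, 0, 0, 0], [0, -0.3, -0.98, 0, 0, 0, 0], [0, -0.3, -0.98, 0, 0, 0, 0], [0, -0.3, -0.98, 0, 0, 0, 0], [0, -0.3, -0.98, 0, 0, 0, 0], [0, -0.3, -0.98, 0, 0, 0, 0], [0, -0.3, -0.98, 0, 0, 0, 0], [0, -0.3, -0.98, 0, 0, 0, 0], [0, -0.3, -0.98, 0, 0, 0, 0], [0, -0.35, -0.98, 0, 0, 0, 0], [0, -0.35, -0.98, 0, 0, 0, 0]]]'

```text
clock: 11.35
tool_pos: [0.5161, -0.3581, 0.3579]
tool_rot: [-0.492, -3.103, -0.001]
wrist_force: [1.2, 0.8, -0.2]
grip_width: 0.0855
finger_force: 0.0
```

Request:
carry_out --steps '[[[0, -0.4, -0.98, 0, 0, 0, 0], [0, 0, 0, 0, 0, 0, 0], [0, 0, 0, 0, 0, 0, 0], [0, 0, 0, 0, 0, 0, 0]]]'

```text
clock: 11.75
tool_pos: [0.5187, -0.3876, 0.358]
tool_rot: [-0.491, -3.103, -0.001]
wrist_force: [0.4, 0.4, 0.3]
grip_width: 0.0858
finger_force: 0.0
```

```bash
python3 - <<'E'
from h import *
par=P("wrist"); im=vision.camera("wrist"); cv2.imwrite("pics/w4.png",im[:,:,::-1]); np.savez("pics/w4.npz",K=par[0],e=par[1],A=par[2])
s=observe(); print(s["tool_pos"],s["clock"])
hsv=cv2.cvtColor(im,cv2.COLOR_RGB2HSV)
u,v=proj((.55,-.397,.038),par)[0].astype(int); print(u,v,hsv[v,u])
plan(.55,-.397,.183,72)
E
```

```text
[ 0.518723   -0.38736434  0.35824191] 11.8
278 228 [ 15 131 103]
turn 0.0 q6 -1.99 shift after turn [-1.09  0.01  5.84] shift before turn [-1.09  0.01  5.84] tilt [0.     0.0006]
```

View pics/w4.png

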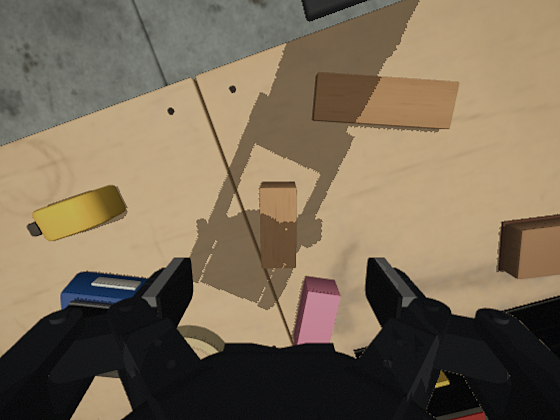

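Leg 2 is at (278,228), as predicted, and the pink block is clear beyond it.

Request:
carry_out --steps '[[[0, -0.55, 0, 0.6, 0, 0, 0], [0, -0.54, 0.01, 0.8, 0, 0, 0], [0, 0, 0, 0.9, 0, 0, 0], [0, 0, 0, 0.9, 0, 0, 0], [0, 0, 0, 0.9, 0, 0, 0], [0, 0, 0, 0.9, 0, 0, 0], [0, 0, 0, 0.5, 0, 0, 0], [0, 0, 0, 0.31, 0, 0, 0], [0, 0, 0, 0, 0, 0, 0], [0, 0, 0, 0, 0, 0, 0]]]'

```text
clock: 12.8
tool_pos: [0.5502, -0.3984, 0.1854]
tool_rot: [0.491, 3.101, -0.002]
wrist_force: [0.3, -0.0, 0.2]
grip_width: 0.0852
finger_force: 0.0
```

Request:
carry_out --steps '[[[1, 0, 0, 0, 0, 0, 0], [1, 0, 0, 0, 0, 0, 0], [1, 0, 0, 0, 0, 0, 0], [1, 0, 0, 0, 0, 0, 0], [1, 0, 0, 0, 0, 0, 0], [1, 0, 0, 0, 0, 0, 0], [1, 0, 0, 0, 0, 0, 0], [1, 0, 0, 0, 0, 0, 0]]]' --newtons 40

```text
clock: 13.6
tool_pos: [0.55, -0.3985, 0.1849]
tool_rot: [0.492, 3.101, -0.001]
wrist_force: [-0.1, 0.4, 4.8]
grip_width: 0.0374
finger_force: 42.8
```

```bash
python3 - <<'E'
from h import *
s=observe(); print(s["tool_pos"],s["wrist_force"])
plan(.4942,-.0225,.25,73.8)
E
```

```text
[ 0.54997453 -0.39847585  0.18486446] [-0.08112983  0.36386751  4.81505197]
turn -1.8 q6 -1.97 shift after turn [ 5.28 11.51 -2.19] shift before turn [ 5.64 11.34 -2.19] tilt [ 0.0013 -0.0011]
```

Request:
carry_out --steps '[[[1, 0, 0, -0.5, 0, 0, 0], [1, 0, 0, -0.6, 0, 0, -1.8], [1, 0, 0, -0.6, 0, 0, 0], [1, 0, 0, -0.5, 0, 0, 0], [1, 0.44, 0.96, 0, 0, 0, 0], [1, 0.44, 0.96, 0, 0, 0, 0], [1, 0.44, 0.96, 0, 0, 0, 0], [1, 0.44, 0.96, 0, 0, 0, 0], [1, 0.44, 0.96, 0, 0, 0, 0], [1, 0.44, 0.96, 0, 0, 0, 0], [1, 0.44, 0.96, 0, 0, 0, 0], [1, 0.44, 0.96, 0, 0, 0, 0]]]'

```text
clock: 14.8
tool_pos: [0.5122, -0.1462, 0.2499]
tool_rot: [-0.444, -3.109, -0.001]
wrist_force: [-0.2, 0.1, -1.5]
grip_width: 0.0372
finger_force: 42.2
```

Request:
carry_out --steps '[[[1, 0.44, 0.96, 0, 0, 0, 0], [1, 0.44, 0.96, 0, 0, 0, 0], [1, 0.44, 0.96, 0, 0, 0, 0], [1, 0.44, 0.95, 0, 0, 0, 0], [1, 0, 0, 0, 0, 0, 0], [1, 0, 0, 0, 0, 0, 0], [1, 0, 0, 0, 0, 0, 0]]]'

```text
clock: 15.5
tool_pos: [0.4942, -0.023, 0.2501]
tool_rot: [0.444, 3.11, -0.001]
wrist_force: [0.6, -0.2, -1.1]
grip_width: 0.0372
finger_force: 42.2
```

```bash
python3 - <<'E'
from h import *
par=P("wrist"); im=vision.camera("wrist"); cv2.imwrite("pics/w5.png",im[:,:,::-1]); np.savez("pics/w5.npz",K=par[0],e=par[1],A=par[2])
s=observe(); print(s["tool_pos"],s["clock"],s["wrist_force"])
plan(.4942,-.0225,.19,73.8)
E
```

```text
[ 0.49427532 -0.023219    0.24999349] 15.55 [ 0.18489075 -0.10395959 -0.45380736]
turn -0.1 q6 -1.45 shift after turn [0.01 0.02 2.  ] shift before turn [0.01 0.02 2.  ] tilt [ 0.     -0.0003]
```

View pics/w5.png

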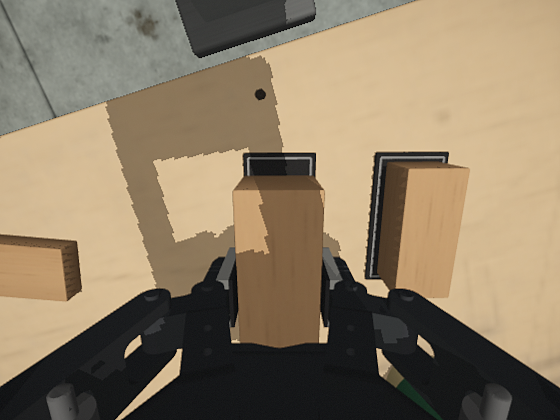

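```bash
python3 - <<'E'
from h import *
par=P("wrist"); s=observe(); M=R.from_rotvec(s["tool_rot"]).as_matrix()
for uv in [(234,190),(323,190)]: print(((cast(uv,.103,par)[0]-s["tool_pos"])@M*1000).round(1))
for uv in [(242,152),(317,152)]: print("pad",((cast(uv,.004,par)[0]-s["tool_pos"])@M*1000).round(1))
g=cv2.cvtColor(cv2.imread("pics/w5.png"),cv2.COLOR_BGR2HSV)
print(g[150:200:2,279].tolist())
E
```

```text
[ 44.6 -18.  147. ]
[ 44.6  18.5 147. ]
pad [ 52.4 -26.5 246. ]
pad [ 52.3  28.2 246. ]
[[17, 92, 144], [16, 101, 93], [0, 0, 22], [150, 10, 25], [20, 8, 96], [0, 0, 18], [15, 18, 28], [20, 29, 26], [0, 10, 25], [90, 11, 24], [0, 11, 24], [30, 9, 27], [105, 24, 21], [15, 121, 80], [15, 123, 85], [16, 123, 87], [15, 122, 90], [15, 125, 92], [15, 123, 95], [15, 128, 96], [15, 118, 119], [15, 122, 128], [15, 119, 129], [15, 121, 129], [15, 120, 128]]
```

Request:
carry_out --steps '[[[1, 0.02, 0.02, 0.5, 0, 0, 0], [1, 0, 0, 0.6, 0, 0, 0], [1, 0, 0, 0.4, 0, 0, 0], [1, 0, 0, 0.25, 0, 0, 0], [1, 0, 0, 0.15, 0, 0, 0], [1, 0, 0, 0.06, 0, 0, 0], [1, 0, 0, 0.03, 0, 0, 0], [1, 0, 0, 0.03, 0, 0, 0], [1, 0, 0, 0, 0, 0, 0], [1, 0, 0, 0, 0, 0, 0]]]'

```text
clock: 16.55
tool_pos: [0.4939, -0.0216, 0.1897]
tool_rot: [0.443, 3.109, 0.0]
wrist_force: [0.7, 0.4, 0.2]
grip_width: 0.0376
finger_force: 42.2
```

Request:
carry_out --steps '[[[1, 0, 0, 0.03, 0, 0, 0], [1, 0, 0, 0.02, 0, 0, 0], [1, 0, 0, 0, 0, 0, 0], [1, 0, 0, 0, 0, 0, 0]]]'

```text
clock: 16.95
tool_pos: [0.494, -0.0217, 0.1888]
tool_rot: [0.443, 3.109, 0.0]
wrist_force: [-2.3, 0.6, 5.4]
grip_width: 0.0373
finger_force: 42.9
```

Request:
carry_out --steps '[[[0, 0, 0, 0, 0, 0, 0], [0, 0, 0, 0, 0, 0, 0], [0, 0, 0, 0, 0, 0, 0], [0, 0, 0, 0, 0, 0, 0], [0, 0, 0, -0.5, 0, 0, 0], [0, 0, 0, -0.8, 0, 0, 0], [0, 0.3, 0.5, -0.9, 0, 0, 0], [0, 0.3, 0.6, -0.9, 0, 0, 0], [0, 0.3, 0.6, -0.9, 0, 0, 0], [0, 0, 0, -0.9, 0, 0, 0], [0, 0, 0, 0, 0, 0, 0], [0, 0, 0, 0, 0, 0, 0]]]'

```text
clock: 18.15
tool_pos: [0.4821, 0.0348, 0.3351]
tool_rot: [0.443, 3.109, 0.0]
wrist_force: [-0.2, -0.1, 0.2]
grip_width: 0.0853
finger_force: 0.0
```

```bash
python3 - <<'E'
from h import *
par=P("wrist"); im=vision.camera("wrist"); cv2.imwrite("pics/w6.png",im[:,:,::-1]); np.savez("pics/w6.npz",K=par[0],e=par[1],A=par[2])
s=observe(); print(s["tool_pos"],s["clock"],s["wrist_force"])
cv2.imwrite("pics/w6c.png",cv2.resize(im[80:320,150:410,::-1],None,fx=2.5,fy=2.5,interpolation=cv2.INTER_CUBIC))
E
```

```text
[0.4818411  0.03471822 0.33382881] 18.2 [-0.49007661  1.08558396 -0.30281619]
```

View pics/w6c.png

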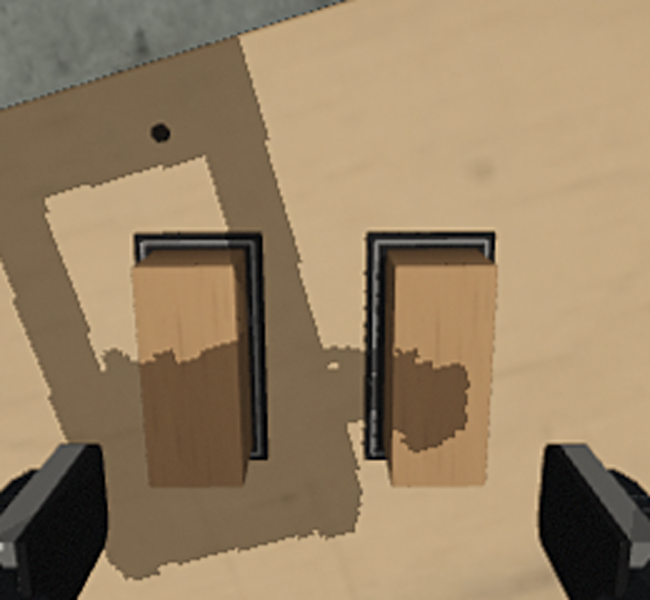

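```bash
python3 - <<'E'
from h import *
d=np.load("pics/w6.npz"); par=(d["K"],d["e"],d["A"])
f=lambda c,z:cast(np.array(c)/2.5+[150,80],z,par)
M=R.from_euler("z",-16.2,degrees=True).as_matrix()
L=[]
for n,c in (("R",[(133,265),(235,265),(245,486),(149,486)]),("L",[(393,265),(496,264),(488,486),(392,486)])):
    X=f(c,.042); L.append(X.mean(0)); print(n,X.mean(0).round(4),np.linalg.norm(X[1]-X[0]).round(4),np.linalg.norm(X[2]-X[1]).round(4), "dir",[np.degrees(np.arctan2(*(v[1::-1]))).round(1) for v in (X[3]-X[0],X[2]-X[1])])
for n,c,s in (("R",[(135,233),(262,232)],0),("L",[(367,233),(494,232)],0)):
    print("pad",n,(f(c,.004).mean(0)+M@[.052,0,0]).round(4))
m=(L[0]+L[1])/2; v=L[1]-L[0]; print("mid",m.round(4),np.linalg.norm(v[:2]),np.degrees(np.arctan2(v[1],v[0])))
b=(.46,-.254); print("board"); plan(b[0]-.02,b[1],.33,68-90)
E
```

```text
R [ 0.4941 -0.0207  0.042 ] 0.0374 0.0898 dir [np.float64(-16.2), np.float64(-15.6)]
L [0.521  0.0719 0.042 ] 0.0378 0.0902 dir [np.float64(-15.0), np.float64(-14.6)]
pad R [ 0.4946 -0.0217  0.004 ]
pad L [0.5216 0.0707 0.004 ]
mid [0.5076 0.0256 0.042 ] 0.09640669239310347 73.79762626955427
board
turn -84.2 q6 -1.33 shift after turn [ 9.45 -2.31  0.13] shift before turn [-1.35 -9.63  0.13] tilt [-0.0014  0.0001]
```

Request:
carry_out --steps '[[[0, -0.23, -0.97, 0, 0, 0, 0], [0, -0.23, -0.97, 0, 0, 0, 0], [0, -0.23, -0.97, 0, 0, 0, 0], [0, -0.23, -0.97, 0, 0, 0, 0], [0, -0.23, -0.97, 0, 0, 0, 0], [0, -0.23, -0.97, 0, 0, 0, 0], [0, -0.23, -0.97, 0, 0, 0, 0], [0, -0.23, -0.97, 0, 0, 0, 0], [0, -0.22, -0.97, 0, 0, 0, 0], [0, 0, 0, 0, 0, 0, 8], [0, 0, 0, 0, 0, 0, 8], [0, 0, 0, 0, 0, 0, 8]]]'

```text
clock: 19.4
tool_pos: [0.4676, -0.2346, 0.3321]
tool_rot: [-1.09, -2.942, -0.002]
wrist_force: [-0.5, -0.5, 0.5]
grip_width: 0.0851
finger_force: 0.0
```

Request:
carry_out --steps '[[[0, 0, 0, 0, 0, 0, 8], [0, 0, 0, 0, 0, 0, 8], [0, 0, 0, 0, 0, 0, 8], [0, 0, 0, 0, 0, 0, 8], [0, 0, 0, 0, 0, 0, 8], [0, 0, 0, 0, 0, 0, 8], [0, 0, 0, 0, 0, 0, 8], [0, 0, 0, 0, 0, 0, 8], [0, 0, 0, 0, 0, 0, 7.8], [0, 0, 0, 0, 0, 0, 0], [0, 0, 0, 0, 0, 0, 0], [0, 0, 0, 0, 0, 0, 0]]]'

```text
clock: 20.6
tool_pos: [0.468, -0.234, 0.3339]
tool_rot: [-2.602, -1.757, 0.001]
wrist_force: [0.0, 0.9, 1.0]
grip_width: 0.0856
finger_force: 0.0
```

```bash
python3 - <<'E'
from h import *
par=P("wrist"); im=vision.camera("wrist"); cv2.imwrite("pics/w7.png",im[:,:,::-1]); np.savez("pics/w7.npz",K=par[0],e=par[1],A=par[2])
s=observe(); print(s["tool_pos"],s["clock"])
plan(.46,-.254,.178,-22)
u=proj((.46,-.254,.019),par)[0]; print(u)
S,V=cv2.split(cv2.cvtColor(im,cv2.COLOR_RGB2HSV))[1:]
cv2.imwrite("pics/w7c.png",cv2.resize(im[110:350,140:420,::-1],None,fx=2.5,fy=2.5,interpolation=cv2.INTER_CUBIC))
E
```

```text
[ 0.46807818 -0.23402508  0.33419999] 20.65
turn 0.0 q6 -0.19 shift after turn [-0.72  0.01  5.21] shift before turn [-0.72  0.    5.21] tilt [-0.0009  0.0006]
[279.26772389 220.54591315]
```

View pics/w7c.png

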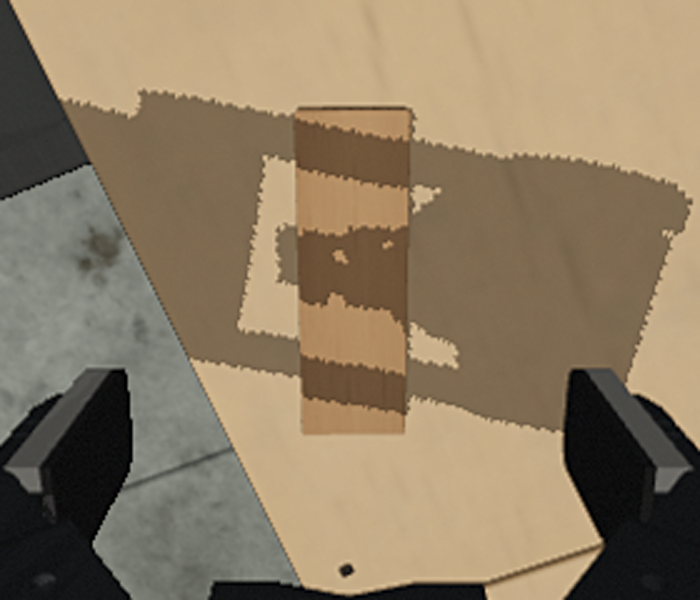

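Board centre is at crop (353,279), about 1–2 mm from the prediction. I'll trim and grip.

Request:
carry_out --steps '[[[0, -0.4, 0.06, 0.6, 0, 0, 0], [0, -0.36, 0, 0.8, 0, 0, 0], [0, 0, 0, 0.9, 0, 0, 0], [0, 0, 0, 0.9, 0, 0, 0], [0, 0, 0, 0.9, 0, 0, 0], [0, 0, 0, 0.6, 0, 0, 0], [0, 0, 0, 0.4, 0, 0, 0], [0, 0, 0, 0.1, 0, 0, 0], [0, 0, 0, 0, 0, 0, 0], [0, 0, 0, 0, 0, 0, 0]]]'

```text
clock: 21.65
tool_pos: [0.4619, -0.2561, 0.1801]
tool_rot: [2.603, 1.755, 0.001]
wrist_force: [0.1, -0.2, 1.1]
grip_width: 0.0855
finger_force: 0.0
```

Request:
carry_out --steps '[[[1, 0, 0, 0, 0, 0, 0], [1, 0, 0, 0, 0, 0, 0], [1, 0, 0, 0, 0, 0, 0], [1, 0, 0, 0, 0, 0, 0], [1, 0, 0, 0, 0, 0, 0], [1, 0, 0, 0, 0, 0, 0], [1, 0, 0, 0, 0, 0, 0], [1, 0, 0, 0, 0, 0, 0]]]' --newtons 40

```text
clock: 22.45
tool_pos: [0.4617, -0.256, 0.1797]
tool_rot: [2.604, 1.755, 0.001]
wrist_force: [0.2, -0.8, 5.1]
grip_width: 0.0439
finger_force: 43.3
```

```bash
python3 - <<'E'
from h import *
s=observe(); print(s["tool_pos"],s["wrist_force"])
plan(.5076,.0256,.28,-16)
E
```

```text
[ 0.46169229 -0.25595319  0.17965893] [ 0.21308882 -0.83332743  5.13368001]
turn -6.0 q6 -0.23 shift after turn [ 9.44 -1.11 -3.35] shift before turn [ 9.27 -2.09 -3.35] tilt [ 0.0015 -0.0009]
```

Request:
carry_out --steps '[[[1, 0, 0, -0.5, 0, 0, 0], [1, 0, 0, -0.9, 0, 0, -3], [1, 0, 0, -0.95, 0, 0, -3], [1, 0, 0, -1, 0, 0, 0], [1, 0.94, -0.11, 0, 0, 0, 0], [1, 0.94, -0.11, 0, 0, 0, 0], [1, 0.94, -0.11, 0, 0, 0, 0], [1, 0.94, -0.11, 0, 0, 0, 0], [1, 0.94, -0.11, 0, 0, 0, 0], [1, 0.94, -0.11, 0, 0, 0, 0], [1, 0.94, -0.11, 0, 0, 0, 0], [1, 0.94, -0.11, 0, 0, 0, 0]]]'

```text
clock: 23.65
tool_pos: [0.4978, -0.0304, 0.2781]
tool_rot: [-2.508, -1.889, 0.002]
wrist_force: [0.2, -0.6, -0.6]
grip_width: 0.0444
finger_force: 42.7
```

Request:
carry_out --steps '[[[1, 0.94, -0.11, 0, 0, 0, 0], [1, 0.94, -0.11, 0, 0, 0, 0], [1, 0, 0, 0, 0, 0, 0], [1, 0, 0, 0, 0, 0, 0], [1, 0, 0, 0, 0, 0, 0], [1, 0, 0, 0, 0, 0, 0]]]'

```text
clock: 24.25
tool_pos: [0.5073, 0.0235, 0.279]
tool_rot: [-2.511, -1.888, 0.001]
wrist_force: [0.0, 0.1, -0.6]
grip_width: 0.044
finger_force: 42.7
```

```bash
python3 - <<'E'
from h import *
par=P("wrist"); im=vision.camera("wrist"); cv2.imwrite("pics/w8.png",im[:,:,::-1]); np.savez("pics/w8.npz",K=par[0],e=par[1],A=par[2])
s=observe(); print(s["tool_pos"],s["clock"],s["wrist_force"])
plan(.5076,.0256,.222,-16)
E
```

```text
[0.50736343 0.02354356 0.27912385] 24.3 [-0.42251365  0.17633201 -1.22292933]
turn -0.1 q6 0.22 shift after turn [ 0.07 -0.01  1.9 ] shift before turn [ 0.07 -0.01  1.9 ] tilt [-0.0004 -0.0001]
```

View pics/w8.png

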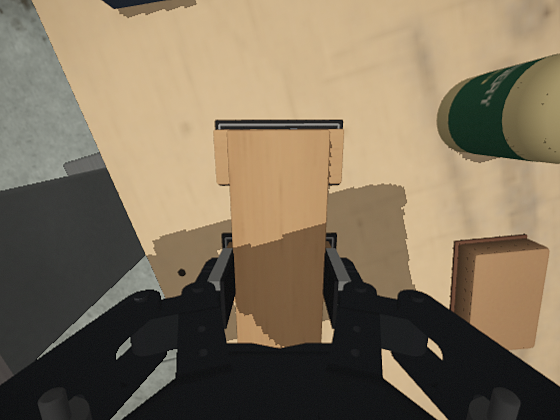

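```bash
python3 - <<'E'
from h import *
par=P("wrist"); s=observe(); M=R.from_rotvec(s["tool_rot"]).as_matrix()
g=cv2.imread("pics/w8.png"); print(g[116:140,280].tolist()); print(g[150,205:235,2].tolist(),g[150,322:350,2].tolist())
L=lambda uv,z:((cast(uv,z,par)[0]-s["tool_pos"])@M*1000).round(1)
for r in (128,130): print("board",L((228,r),.1184),L((329,r),.1184))
print("leg",L((214,150),.042),L((343,150),.042), "pad edge",L((214,120),.004),L((344,120),.004))
E
```

```text
[[148, 188, 214], [151, 190, 216], [158, 200, 227], [105, 139, 164], [35, 40, 45], [32, 33, 32], [28, 29, 30], [83, 87, 89], [147, 151, 153], [122, 126, 128], [59, 60, 62], [32, 32, 33], [33, 28, 25], [63, 93, 124], [99, 142, 180], [113, 158, 195], [112, 157, 195], [112, 157, 195], [111, 156, 195], [111, 157, 196], [112, 158, 196], [113, 158, 196], [112, 158, 195], [112, 157, 195]]
[213, 213, 214, 214, 214, 215, 215, 215, 218, 190, 190, 194, 193, 194, 194, 194, 194, 194, 195, 194, 195, 199, 151, 182, 193, 192, 190, 190, 190, 190] [192, 191, 191, 191, 190, 190, 191, 120, 183, 194, 191, 190, 189, 190, 190, 190, 190, 193, 194, 195, 173, 208, 215, 213, 213, 213, 215, 215]
board [ 69.5 -21.8 160.7] [ 69.5  21.8 160.7]
board [ 68.7 -21.8 160.7] [ 68.6  21.9 160.7]
leg [ 54.9 -45.1 237.1] [ 54.8  44.9 237.1] pad edge [ 75.9 -52.  275.1] [ 75.8  52.5 275.1]
```

Request:
carry_out --steps '[[[1, 0.08, 0, 0.5, 0, 0, 0], [1, 0, 0, 0.6, 0, 0, 0], [1, 0, 0, 0.4, 0, 0, 0], [1, 0, 0, 0.2, 0, 0, 0], [1, 0, 0, 0.1, 0, 0, 0], [1, 0, 0, 0.05, 0, 0, 0], [1, 0, 0, 0.03, 0, 0, 0], [1, 0, 0, 0, 0, 0, 0], [1, 0, 0, 0, 0, 0, 0]]]'

```text
clock: 25.2
tool_pos: [0.5083, 0.0268, 0.2234]
tool_rot: [2.509, 1.89, 0.001]
wrist_force: [-0.3, 0.1, -0.8]
grip_width: 0.0437
finger_force: 42.7
```

Request:
carry_out --steps '[[[1, 0, 0, 0.03, 0, 0, 0], [1, 0, 0, 0, 0, 0, 0], [1, 0, 0, 0, 0, 0, 0]]]'

```text
clock: 25.5
tool_pos: [0.5081, 0.0268, 0.222]
tool_rot: [-2.509, -1.89, -0.0]
wrist_force: [0.7, -0.3, -0.0]
grip_width: 0.0439
finger_force: 42.7
```

Request:
carry_out --steps '[[[1, -0.02, 0, 0.02, 0, 0, 0], [1, 0, 0, 0.02, 0, 0, 0], [1, 0, 0, 0.02, 0, 0, 0], [1, 0, 0, 0, 0, 0, 0], [1, 0, 0, 0, 0, 0, 0]]]'

```text
clock: 26.0
tool_pos: [0.508, 0.0263, 0.2217]
tool_rot: [2.509, 1.89, 0.001]
wrist_force: [-4.1, 1.2, 6.1]
grip_width: 0.044
finger_force: 43.4
```

Request:
carry_out --steps '[[[0, 0, 0, 0, 0, 0, 0], [0, 0, 0, 0, 0, 0, 0], [0, 0, 0, 0, 0, 0, 0], [0, 0, 0, 0, 0, 0, 0], [0, 0, 0, -0.4, 0, 0, 0], [0, 0, 0, -0.8, 0, 0, 0], [0, 0.85, 0, -0.9, 0, 0, 0], [0, 0.85, 0, -0.9, 0, 0, 0], [0, 0.85, 0, -0.9, 0, 0, 0], [0, 0.85, 0, -0.9, 0, 0, 0], [0, 0, 0, 0, 0, 0, 0], [0, 0, 0, 0, 0, 0, 0]]]'

```text
clock: 27.2
tool_pos: [0.5361, 0.1245, 0.3654]
tool_rot: [2.507, 1.891, 0.002]
wrist_force: [-0.3, 0.4, -0.7]
grip_width: 0.0855
finger_force: 0.0
```

Request:
carry_out --steps '[[[0, 0, 0, 0, 0, 0, 0], [0, 0, 0, 0, 0, 0, 0]]]'

```text
clock: 27.4
tool_pos: [0.5357, 0.1234, 0.3626]
tool_rot: [-2.509, -1.888, 0.004]
wrist_force: [0.7, -0.2, -0.4]
grip_width: 0.0855
finger_force: 0.0
```

```bash
python3 - <<'E'
from h import *
par=P("wrist"); im=vision.camera("wrist"); cv2.imwrite("pics/w9.png",im[:,:,::-1]); np.savez("pics/w9.npz",K=par[0],e=par[1],A=par[2])
s=observe(); print(s["tool_pos"],s["clock"],s["joint_positions"].round(2))
cv2.imwrite("pics/w9c.png",cv2.resize(im[0:350,100:500,::-1],None,fx=1.7,fy=1.7,interpolation=cv2.INTER_CUBIC))
E
```

```text
[0.53578509 0.1233617  0.36272562] 27.45 [ 0.12  0.1   1.44 -0.    1.6   0.4 ]
```

View pics/w9c.png

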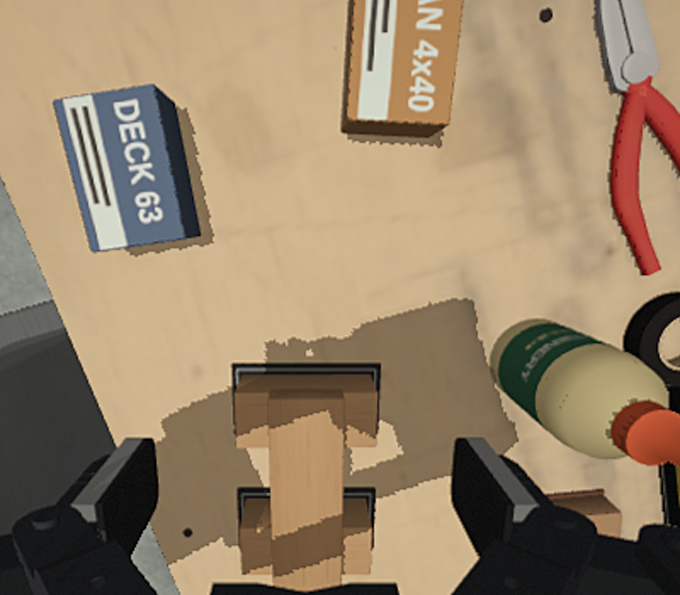

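The board lies centred on both legs (crop (308,490)). The blue box is at (125,168) and the brown box at (405,65), partly cut off. I'll measure the blue box now.

```bash
python3 - <<'E'
from h import *
d=np.load("pics/w9.npz"); par=(d["K"],d["e"],d["A"]); im=cv2.imread("pics/w9.png")
H,S,V=[c.astype(int) for c in cv2.split(cv2.cvtColor(im,cv2.COLOR_BGR2HSV))]
print([(c,H[95,c],S[95,c],V[95,c]) for c in range(120,232,5)])
f=lambda r:[round(float(v),4) if i<2 else round(float(v),1) for i,v in enumerate(r)]
op=lambda m:cv2.morphologyEx((m*255).astype(np.uint8),cv2.MORPH_CLOSE,np.ones((3,3)))
for t in (60,75,90):
    m=((((H>95)&(H<130)&(S>80))|(S<60))&(V>t)); m[:,:110]=0; m[:,235:]=0; m[160:]=0
    print(t,f(rect(op(m),.045,par,(165,95))))
c=cast(np.array([(270,390),(344,390)])/1.7+[100,0],.061,par); print("board end",c.round(4),"ctr",(c.mean(0)-.07*np.array([.2756,.9613,0])).round(4))
E
```

```text
[(120, np.int64(18), np.int64(82), np.int64(196)), (125, np.int64(17), np.int64(83), np.int64(196)), (130, np.int64(18), np.int64(81), np.int64(199)), (135, np.int64(18), np.int64(81), np.int64(199)), (140, np.int64(138), np.int64(13), np.int64(98)), (145, np.int64(107), np.int64(77), np.int64(120)), (150, np.int64(15), np.int64(30), np.int64(69)), (155, np.int64(24), np.int64(23), np.int64(212)), (160, np.int64(40), np.int64(17), np.int64(219)), (165, np.int64(108), np.int64(71), np.int64(125)), (170, np.int64(108), np.int64(66), np.int64(127)), (175, np.int64(107), np.int64(51), np.int64(131)), (180, np.int64(108), np.int64(77), np.int64(122)), (185, np.int64(107), np.int64(55), np.int64(131)), (190, np.int64(107), np.int64(74), np.int64(124)), (195, np.int64(107), np.int64(66), np.int64(128)), (200, np.int64(107), np.int64(69), np.int64(59)), (205, np.int64(107), np.int64(79), np.int64(45)), (210, np.int64(17), np.int64(97), np.int64(129)), (215, np.int64(17), np.int64(93), np.int64(123)), (220, np.int64(18), np.int64(79), np.int64(206)), (225, np.int64(18), np.int64(80), np.int64(207)), (230, np.int64(18), np.int64(80), np.int64(205))]
60 [0.4647, 0.2415, 80.0, 54.7, 81.7]
75 [0.4646, 0.2414, 79.9, 54.3, 81.9]
90 [0.4645, 0.2415, 80.0, 54.2, 81.7]
board end [[0.5085 0.103  0.061 ]
 [0.5498 0.0911 0.061 ]] ctr [0.5099 0.0298 0.061 ]
```

```bash
python3 - <<'E'
from h import *
d=np.load("pics/w9.npz"); par=(d["K"],d["e"],d["A"]); im=cv2.imread("pics/w9.png")
print([(r,int(im[r,272,2])) for r in range(212,262)])
print("legcol",[(r,int(im[r,245,2])) for r in range(212,268,1)])
M=R.from_euler("z",73.8,degrees=True).as_matrix()
for r in (226,229,232,235,238): print(r,((cast((280,r),.061,par)[0]-[.5076,.0256,0])@M*1000).round(1)[:2])
plan(.4646,.2414,.183,-8.2)
E
```

```text
[(212, 142), (213, 93), (214, 22), (215, 15), (216, 45), (217, 69), (218, 41), (219, 13), (220, 54), (221, 77), (222, 79), (223, 80), (224, 83), (225, 83), (226, 85), (227, 90), (228, 85), (229, 72), (230, 73), (231, 80), (232, 84), (233, 86), (234, 97), (235, 115), (236, 119), (237, 118), (238, 118), (239, 118), (240, 116), (241, 117), (242, 117), (243, 117), (244, 116), (245, 113), (246, 106), (247, 174), (248, 134), (249, 174), (250, 192), (251, 188), (252, 188), (253, 188), (254, 187), (255, 187), (256, 187), (257, 187), (258, 188), (259, 187), (260, 187), (261, 186)]
legcol [(212, 223), (213, 159), (214, 37), (215, 26), (216, 82), (217, 117), (218, 74), (219, 27), (220, 61), (221, 80), (222, 85), (223, 90), (224, 95), (225, 90), (226, 86), (227, 86), (228, 90), (229, 89), (230, 90), (231, 112), (232, 122), (233, 120), (234, 119), (235, 120), (236, 121), (237, 118), (238, 117), (239, 117), (240, 119), (241, 118), (242, 117), (243, 117), (244, 116), (245, 117), (246, 118), (247, 118), (248, 116), (249, 117), (250, 117), (251, 117), (252, 116), (253, 114), (254, 103), (255, 180), (256, 193), (257, 187), (258, 186), (259, 187), (260, 187), (261, 186), (262, 187), (263, 195), (264, 207), (265, 159), (266, 120), (267, 126)]
226 [78.2 -0.2]
229 [75.1 -0.2]
232 [71.9 -0.2]
235 [68.8 -0.2]
238 [65.6 -0.2]
turn -7.9 q6 0.40 shift after turn [ 3.56 -2.89  6.  ] shift before turn [ 3.13 -3.35  6.  ] tilt [-0.0029 -0.0005]
```

The board is centred to about 1 mm. The blue box is at (0.4646, 0.2414) with its long side at 81.8°. Now I'll grip it.

Request:
carry_out --steps '[[[0, 0, 0, 0, 0, 0, -7.9], [0, 0.89, -0.72, 0, 0, 0, 0], [0, 0.89, -0.72, 0, 0, 0, 0], [0, 0.89, -0.72, 0.6, 0, 0, 0], [0, 0.89, -0.73, 0.8, 0, 0, 0], [0, 0, 0, 0.9, 0, 0, 0], [0, 0, 0, 0.9, 0, 0, 0], [0, 0, 0, 0.9, 0, 0, 0], [0, 0, 0, 0.8, 0, 0, 0], [0, 0, 0, 0.6, 0, 0, 0], [0, 0, 0, 0.4, 0, 0, 0], [0, 0, 0, 0.1, 0, 0, 0]]]'

```text
clock: 28.65
tool_pos: [0.4647, 0.2415, 0.1822]
tool_rot: [-2.373, -2.057, 0.006]
wrist_force: [-0.5, 0.8, 0.6]
grip_width: 0.0852
finger_force: 0.0
```

Request:
carry_out --steps '[[[0, 0, 0, 0, 0, 0, 0], [1, 0, 0, 0, 0, 0, 0], [1, 0, 0, 0, 0, 0, 0], [1, 0, 0, 0, 0, 0, 0], [1, 0, 0, 0, 0, 0, 0], [1, 0, 0, 0, 0, 0, 0], [1, 0, 0, 0, 0, 0, 0], [1, 0, 0, 0, 0, 0, 0], [1, 0, 0, 0, 0, 0, 0]]]' --newtons 40

```text
clock: 29.55
tool_pos: [0.4658, 0.2425, 0.1857]
tool_rot: [2.373, 2.058, 0.004]
wrist_force: [0.2, 0.3, 5.0]
grip_width: 0.0546
finger_force: 45.6
```

```bash
python3 - <<'E'
from h import *
s=observe(); print(s["tool_pos"],s["wrist_force"])
plan(.494,-.0215,.30,73.8)
E
```

```text
[0.46582858 0.24245081 0.18566184] [0.23700955 0.27477746 4.98077145]
turn -81.9 q6 0.51 shift after turn [-3.36 -8.18 -3.82] shift before turn [-8.57  2.18 -3.82] tilt [0.002  0.0011]
```

Request:
carry_out --steps '[[[1, 0, 0, -0.5, 0, 0, 0], [1, 0, 0, -0.8, 0, 0, 0], [1, 0, 0, -0.8, 0, 0, 0], [1, 0, 0, -0.9, 0, 0, 0], [1, 0, 0, -0.8, 0, 0, 0], [1, -0.86, 0.22, 0, 0, 0, 0], [1, -0.86, 0.22, 0, 0, 0, 0], [1, -0.86, 0.22, 0, 0, 0, 0], [1, -0.86, 0.22, 0, 0, 0, 0], [1, -0.86, 0.22, 0, 0, 0, 0], [1, -0.86, 0.22, 0, 0, 0, 0], [1, -0.86, 0.22, 0, 0, 0, 0]]]'

```text
clock: 30.75
tool_pos: [0.4851, 0.0558, 0.2968]
tool_rot: [-2.372, -2.058, 0.003]
wrist_force: [-0.8, 0.0, -3.8]
grip_width: 0.0541
finger_force: 44.6
```

Request:
carry_out --steps '[[[1, -0.86, 0.22, 0, 0, 0, 0], [1, -0.86, 0.22, 0, 0, 0, 0], [1, -0.86, 0.22, 0, 0, 0, 0], [1, 0, 0, 0, 0, 0, -8.2], [1, 0, 0, 0, 0, 0, -8.2], [1, 0, 0, 0, 0, 0, -8.2], [1, 0, 0, 0, 0, 0, -8.2], [1, 0, 0, 0, 0, 0, -8.2], [1, 0, 0, 0, 0, 0, -8.2], [1, 0, 0, 0, 0, 0, -8.2], [1, 0, 0, 0, 0, 0, -8.2], [1, 0, 0, 0, 0, 0, -8.2]]]'

```text
clock: 31.95
tool_pos: [0.4938, -0.0225, 0.2967]
tool_rot: [-0.652, -3.07, 0.0]
wrist_force: [0.5, -0.7, -3.3]
grip_width: 0.054
finger_force: 44.6
```

Request:
carry_out --steps '[[[1, 0, 0, 0, 0, 0, -8.1], [1, 0, 0, 0, 0, 0, 0], [1, 0, 0, 0, 0, 0, 0], [1, 0, 0, 0, 0, 0, 0]]]'

```text
clock: 32.35
tool_pos: [0.4941, -0.0226, 0.2977]
tool_rot: [-0.446, -3.109, -0.0]
wrist_force: [0.0, -0.5, -4.4]
grip_width: 0.0543
finger_force: 44.6
```

```bash
python3 - <<'E'
from h import *
par=P("wrist"); im=vision.camera("wrist"); cv2.imwrite("pics/w10.png",im[:,:,::-1])
s=observe(); print(s["tool_pos"],s["clock"],s["wrist_force"]); M=R.from_rotvec(s["tool_rot"]).as_matrix()
plan(.4929,-.0208,.2467,73.8)
zt=s["tool_pos"][2]-.1857+.045
print(zt,[(r,im[r,279].tolist()) for r in range(150,230,2)])
for r in (190,200,210): print(r,((cast((279,r),zt,par)[0]-s["tool_pos"])@M*1000).round(1))
E
```

```text
[ 0.49415341 -0.02255006  0.29782635] 32.4 [-0.30419411  0.386164   -3.0147721 ]
turn -0.1 q6 -1.45 shift after turn [0.06 0.04 1.7 ] shift before turn [0.06 0.04 1.7 ] tilt [-0.0006  0.0002]
0.1571263543599261 [(150, [29, 29, 32]), (152, [85, 82, 81]), (154, [109, 107, 103]), (156, [41, 34, 28]), (158, [86, 65, 43]), (160, [89, 66, 45]), (162, [125, 96, 66]), (164, [126, 96, 67]), (166, [124, 96, 66]), (168, [126, 97, 67]), (170, [125, 96, 66]), (172, [125, 96, 67]), (174, [125, 95, 66]), (176, [124, 94, 65]), (178, [124, 94, 65]), (180, [125, 95, 66]), (182, [124, 95, 65]), (184, [125, 97, 67]), (186, [126, 97, 67]), (188, [78, 62, 51]), (190, [35, 42, 50]), (192, [36, 43, 51]), (194, [37, 44, 52]), (196, [40, 45, 54]), (198, [40, 47, 55]), (200, [39, 47, 55]), (202, [41, 47, 57]), (204, [41, 49, 58]), (206, [45, 51, 60]), (208, [42, 49, 59]), (210, [49, 58, 69]), (212, [58, 67, 80]), (214, [57, 67, 79]), (216, [56, 65, 78]), (218, [56, 66, 79]), (220, [57, 66, 79]), (222, [58, 68, 80]), (224, [56, 65, 78]), (226, [58, 66, 79]), (228, [57, 66, 79])]
190 [ 46.    0.4 140.7]
200 [ 42.    0.4 140.7]
210 [ 38.    0.4 140.7]
```

Request:
carry_out --steps '[[[1, 0.06, 0.04, 0.4, 0, 0, 0], [1, 0, 0, 0.5, 0, 0, 0], [1, 0, 0, 0.4, 0, 0, 0], [1, 0, 0, 0.2, 0, 0, 0], [1, 0, 0, 0.08, 0, 0, 0], [1, 0, 0, 0.04, 0, 0, 0], [1, 0, 0, 0, 0, 0, 0], [1, 0, 0, 0, 0, 0, 0]]]'

```text
clock: 33.2
tool_pos: [0.4931, -0.0209, 0.2503]
tool_rot: [0.443, 3.109, 0.0]
wrist_force: [-1.0, -0.3, -3.0]
grip_width: 0.0542
finger_force: 44.6
```

Request:
carry_out --steps '[[[1, 0, 0, 0.03, 0, 0, 0], [1, 0, 0, 0.02, 0, 0, 0], [1, 0, 0, 0, 0, 0, 0], [1, 0, 0, 0, 0, 0, 0]]]'

```text
clock: 33.6
tool_pos: [0.4929, -0.0209, 0.2481]
tool_rot: [0.443, 3.11, 0.0]
wrist_force: [0.1, -0.0, -3.7]
grip_width: 0.0543
finger_force: 44.6
```

Request:
carry_out --steps '[[[1, 0, 0, 0.03, 0, 0, 0], [1, 0, 0, 0.02, 0, 0, 0], [1, 0, 0, 0, 0, 0, 0], [1, 0, 0, 0, 0, 0, 0]]]'

```text
clock: 34.0
tool_pos: [0.4929, -0.0209, 0.2467]
tool_rot: [0.443, 3.11, 0.0]
wrist_force: [-0.6, -0.1, -1.8]
grip_width: 0.0546
finger_force: 44.6
```

Request:
carry_out --steps '[[[1, 0, 0, 0.02, 0, 0, 0], [1, 0, 0, 0.01, 0, 0, 0], [0, 0, 0, 0, 0, 0, 0], [0, 0, 0, 0, 0, 0, 0], [0, 0, 0, 0, 0, 0, 0], [0, 0, 0, 0, 0, 0, 0], [0, 0, 0, -0.4, 0, 0, 0], [0, 0, 0, -0.8, 0, 0, 0], [0, 0, 0, -0.9, 0, 0, 0], [0, 0, 0, -0.9, 0, 0, 0], [0, 0, 0, -0.8, 0, 0, 0], [0, -0.13, 0.97, 0, 0, 0, 0]]]'

```text
clock: 35.2
tool_pos: [0.5052, 0.0043, 0.3658]
tool_rot: [0.448, 3.099, -0.002]
wrist_force: [0.7, 0.4, -0.5]
grip_width: 0.0857
finger_force: 0.0
```

Request:
carry_out --steps '[[[0, -0.13, 0.97, 0, 0, 0, 0], [0, -0.13, 0.97, 0, 0, 0, 0], [0, -0.13, 0.97, 0, 0, 0, 0], [0, -0.13, 0.97, 0, 0, 0, 0], [0, -0.13, 0.97, 0, 0, 0, 0], [0, -0.13, 0.97, 0, 0, 0, 0], [0, -0.13, 0.97, 0, 0, 0, 0], [0, -0.13, 0.97, 0, 0, 0, 0], [0, 0, 0, 0, 0, 0, 8.25], [0, 0, 0, 0, 0, 0, 8.25], [0, 0, 0, 0, 0, 0, 8.25], [0, 0, 0, 0, 0, 0, 8.25]]]'

```text
clock: 36.4
tool_pos: [0.5998, 0.221, 0.3606]
tool_rot: [1.316, 2.852, 0.001]
wrist_force: [-0.8, -0.4, -0.1]
grip_width: 0.0851
finger_force: 0.0
```

Request:
carry_out --steps '[[[0, 0, 0, 0, 0, 0, 8.25], [0, 0, 0, 0, 0, 0, 8.25], [0, 0, 0, 0, 0, 0, 8.25], [0, 0, 0, 0, 0, 0, 8.25], [0, 0, 0, 0, 0, 0, 8.25], [0, 0, 0, 0, 0, 0, 8.25], [0, 0, 0, 0, 0, 0, 8.25], [0, 0, 0, 0, 0, 0, 0], [0, 0, 0, 0, 0, 0, 0], [0, 0, 0, 0, 0, 0, 0]]]'

```text
clock: 37.4
tool_pos: [0.5998, 0.2207, 0.3601]
tool_rot: [2.523, 1.872, 0.001]
wrist_force: [-0.2, 0.4, -0.7]
grip_width: 0.0859
finger_force: 0.0
```

```bash
python3 - <<'E'
from h import *
par=P("wrist"); im=vision.camera("wrist")[:,:,::-1].copy(); cv2.imwrite("pics/w11.png",im); np.savez("pics/w11.npz",K=par[0],e=par[1],A=par[2])
s=observe(); print(s["tool_pos"],s["clock"],s["joint_positions"][5])
u=proj((.625,.258,.045),par)[0]; print(u)
H,S,V=[c.astype(int) for c in cv2.split(cv2.cvtColor(im,cv2.COLOR_BGR2HSV))]
r=int(u[1]); print([(c,H[r,c],S[r,c],V[r,c]) for c in range(int(u[0])-60,int(u[0])+64,5)])
f=lambda r:[round(float(v),4) if i<2 else round(float(v),1) for i,v in enumerate(r)]
for t in (125,150,165):
    m=((((H<17)&(S>110))|(S<55))&(V>t)); m=cv2.morphologyEx((m*255).astype(np.uint8),cv2.MORPH_CLOSE,np.ones((5,5)))
    m[:, :int(u[0])-75]=0; m[:,int(u[0])+75:]=0; m[int(u[1])+75:]=0
    print(t,f(rect(m,.045,par,u)))
E
```

```text
[0.59975268 0.22073808 0.35997815] 37.45 0.5586900385544528
[292.39928787 156.85174468]
[(232, np.int64(18), np.int64(82), np.int64(195)), (237, np.int64(18), np.int64(82), np.int64(197)), (242, np.int64(18), np.int64(84), np.int64(197)), (247, np.int64(18), np.int64(83), np.int64(193)), (252, np.int64(18), np.int64(84), np.int64(194)), (257, np.int64(17), np.int64(85), np.int64(193)), (262, np.int64(18), np.int64(82), np.int64(196)), (267, np.int64(15), np.int64(142), np.int64(151)), (272, np.int64(17), np.int64(70), np.int64(197)), (277, np.int64(18), np.int64(24), np.int64(53)), (282, np.int64(41), np.int64(17), np.int64(207)), (287, np.int64(51), np.int64(16), np.int64(213)), (292, np.int64(15), np.int64(136), np.int64(175)), (297, np.int64(15), np.int64(133), np.int64(174)), (302, np.int64(17), np.int64(62), np.int64(198)), (307, np.int64(16), np.int64(72), np.int64(194)), (312, np.int64(15), np.int64(134), np.int64(173)), (317, np.int64(15), np.int64(133), np.int64(173)), (322, np.int64(15), np.int64(146), np.int64(147)), (327, np.int64(17), np.int64(82), np.int64(193)), (332, np.int64(17), np.int64(78), np.int64(184)), (337, np.int64(18), np.int64(75), np.int64(173)), (342, np.int64(17), np.int64(75), np.int64(167)), (347, np.int64(18), np.int64(77), np.int64(165)), (352, np.int64(18), np.int64(79), np.int64(165))]
125 [0.6281, 0.2614, 79.8, 54.8, 71.2]
150 [0.6281, 0.2614, 79.8, 54.2, 71.2]
165 [0.6281, 0.2616, 79.5, 53.7, 71.2]
```

```bash
python3 - <<'E'
from h import *
plan(.6281,.2614,.185,-18.8)
E
```

```text
turn 1.9 q6 0.56 shift after turn [1.59 0.46 5.83] shift before turn [1.57 0.51 5.83] tilt [0.0003 0.0002]
```

Request:
carry_out --steps '[[[0, 0, 0, 0, 0, 0, 1.9], [0, 0.8, 0.23, 0, 0, 0, 0], [0, 0.79, 0.23, 0.6, 0, 0, 0], [0, 0, 0, 0.9, 0, 0, 0], [0, 0, 0, 0.9, 0, 0, 0], [0, 0, 0, 0.9, 0, 0, 0], [0, 0, 0, 0.9, 0, 0, 0], [0, 0, 0, 0.8, 0, 0, 0], [0, 0, 0, 0.5, 0, 0, 0], [0, 0, 0, 0.33, 0, 0, 0], [0, 0, 0, 0, 0, 0, 0], [0, 0, 0, 0, 0, 0, 0]]]'

```text
clock: 38.65
tool_pos: [0.6287, 0.2616, 0.186]
tool_rot: [2.555, 1.827, 0.003]
wrist_force: [-0.2, 0.1, -0.3]
grip_width: 0.0853
finger_force: 0.0
```

Request:
carry_out --steps '[[[1, 0, 0, 0, 0, 0, 0], [1, 0, 0, 0, 0, 0, 0], [1, 0, 0, 0, 0, 0, 0], [1, 0, 0, 0, 0, 0, 0], [1, 0, 0, 0, 0, 0, 0], [1, 0, 0, 0, 0, 0, 0], [1, 0, 0, 0, 0, 0, 0], [1, 0, 0, 0, 0, 0, 0]]]' --newtons 40

```text
clock: 39.45
tool_pos: [0.6287, 0.2617, 0.1866]
tool_rot: [2.555, 1.827, 0.004]
wrist_force: [-1.1, 0.7, 5.3]
grip_width: 0.0543
finger_force: 45.6
```

```bash
python3 - <<'E'
from h import *
s=observe(); p=s["tool_pos"]; print(p,s["wrist_force"])
off=(np.array([.6281,.2614])-p[:2])@[np.cos(np.radians(71.2)),np.sin(np.radians(71.2))]; print("box along tool x mm",off*1e3)
t=np.array([.521,.0713])-off*np.array([-.96,.279]); print("target",t.round(4),"z",p[2]+.061)
plan(t[0],t[1],p[2]+.115,73.8)
E
```

```text
[0.62865148 0.26166754 0.18662153] [-1.07547009  0.65042264  5.33432023]
box along tool x mm -0.43099083730800514
target [0.5206 0.0714] z 0.24762152564995846
turn 87.3 q6 0.64 shift after turn [-1.68  7.09 -3.85] shift before turn [-7.16 -1.35 -3.85] tilt [0.0024 0.0012]
```

Request:
carry_out --steps '[[[1, 0, 0, -0.5, 0, 0, 0], [1, 0, 0, -0.8, 0, 0, 0], [1, 0, 0, -0.85, 0, 0, 0], [1, 0, 0, -0.9, 0, 0, 0], [1, 0, 0, -0.8, 0, 0, 0], [1, -0.9, -0.17, 0, 0, 0, 0], [1, -0.9, -0.17, 0, 0, 0, 0], [1, -0.9, -0.17, 0, 0, 0, 0], [1, -0.9, -0.17, 0, 0, 0, 0], [1, -0.9, -0.17, 0, 0, 0, 0], [1, -0.9, -0.17, 0, 0, 0, 0], [1, -0.88, -0.17, 0, 0, 0, 0]]]'

```text
clock: 40.65
tool_pos: [0.5324, 0.0936, 0.2996]
tool_rot: [-2.555, -1.827, 0.003]
wrist_force: [0.1, -0.4, -3.8]
grip_width: 0.0546
finger_force: 44.7
```

Request:
carry_out --steps '[[[1, -0.88, -0.16, 0, 0, 0, -8.4], [1, 0, 0, 0, 0, 0, -8.4], [1, 0, 0, 0, 0, 0, -8.4], [1, 0, 0, 0, 0, 0, -8.4], [1, 0, 0, 0, 0, 0, -8.4], [1, 0, 0, 0, 0, 0, -8.4], [1, 0, 0, 0, 0, 0, -8.4], [1, 0, 0, 0, 0, 0, -8.4], [1, 0, 0, 0, 0, 0, -8.4], [1, 0, 0, 0, 0, 0, -8.4], [1, 0, 0, 0, 0, 0, -8.5], [1, 0, 0, 0, 0, 0, 0]]]'

```text
clock: 41.85
tool_pos: [0.52, 0.0712, 0.2996]
tool_rot: [-0.448, -3.108, 0.001]
wrist_force: [-0.8, 0.5, -3.0]
grip_width: 0.0545
finger_force: 44.7
```

Request:
carry_out --steps '[[[1, 0, 0, 0, 0, 0, 0], [1, 0, 0, 0, 0, 0, 0]]]'

```text
clock: 42.05
tool_pos: [0.5202, 0.0712, 0.3]
tool_rot: [-0.451, -3.108, 0.0]
wrist_force: [0.2, -0.3, -4.3]
grip_width: 0.0547
finger_force: 44.7
```

```bash
python3 - <<'E'
from h import *
par=P("wrist"); im=vision.camera("wrist"); cv2.imwrite("pics/w12.png",im[:,:,::-1])
s=observe(); print(s["tool_pos"],s["clock"],s["wrist_force"]); M=R.from_rotvec(s["tool_rot"]).as_matrix()
plan(.5206,.0714,.2476,73.8)
zt=s["tool_pos"][2]-.1866+.045
print([(r,im[r,279].tolist()) for r in range(196,222,2)])
for r in (200,210): print(r,((cast((279,r),zt,par)[0]-s["tool_pos"])@M*1000).round(1))
E
```

```text
[0.52031569 0.07124597 0.3001527 ] 42.1 [-1.01090557 -0.08657485 -3.72126215]
turn -0.3 q6 -1.26 shift after turn [-0.01  0.01  1.75] shift before turn [-0.01  0.01  1.75] tilt [-0.0004  0.    ]
[(196, [88, 64, 41]), (198, [89, 64, 41]), (200, [93, 66, 41]), (202, [93, 66, 41]), (204, [95, 68, 42]), (206, [97, 70, 46]), (208, [111, 81, 51]), (210, [124, 91, 57]), (212, [120, 86, 53]), (214, [122, 87, 54]), (216, [120, 86, 53]), (218, [122, 87, 55]), (220, [121, 88, 56])]
200 [ 41.8   0.4 141.6]
210 [ 37.7   0.4 141.6]
```

View pics/w12.png

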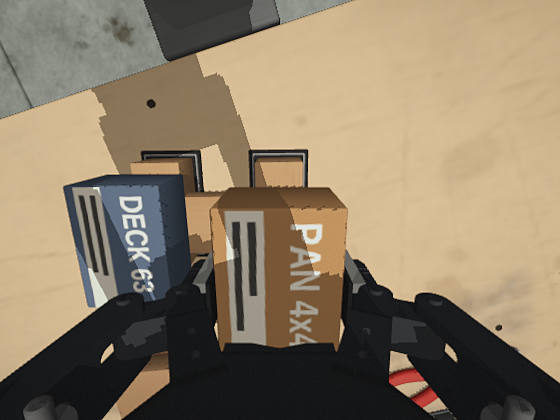

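The blue box stands upright over the right leg. The brown box is held aligned above the left leg (280,270), so I'll lower it.

Request:
carry_out --steps '[[[1, 0.02, 0.01, 0.4, 0, 0, -0.2], [1, 0, 0, 0.5, 0, 0, 0], [1, 0, 0, 0.4, 0, 0, 0], [1, 0, 0, 0.2, 0, 0, 0], [1, 0, 0, 0.1, 0, 0, 0], [1, 0, 0, 0.06, 0, 0, 0], [1, 0, 0, 0.03, 0, 0, 0], [1, 0, 0, 0.02, 0, 0, 0], [1, 0, 0, 0, 0, 0, 0], [1, 0, 0, 0, 0, 0, 0]]]'

```text
clock: 43.1
tool_pos: [0.52, 0.0717, 0.2494]
tool_rot: [0.442, 3.11, 0.0]
wrist_force: [-0.1, 0.6, -3.9]
grip_width: 0.0542
finger_force: 44.7
```

Request:
carry_out --steps '[[[1, 0, 0, 0.03, 0, 0, 0], [1, 0, 0, 0.02, 0, 0, 0], [1, 0, 0, 0, 0, 0, 0], [1, 0, 0, 0, 0, 0, 0]]]'

```text
clock: 43.5
tool_pos: [0.52, 0.0717, 0.2476]
tool_rot: [0.442, 3.11, 0.0]
wrist_force: [-0.3, -0.1, -3.5]
grip_width: 0.0544
finger_force: 44.7
```

Request:
carry_out --steps '[[[1, 0, 0, 0.03, 0, 0, 0], [1, 0, 0, 0.01, 0, 0, 0], [1, 0, 0, 0, 0, 0, 0], [1, 0, 0, 0, 0, 0, 0]]]'

```text
clock: 43.9
tool_pos: [0.52, 0.0717, 0.2475]
tool_rot: [0.442, 3.11, 0.0]
wrist_force: [-3.7, 0.0, 5.0]
grip_width: 0.0546
finger_force: 45.8
```

Request:
carry_out --steps '[[[0, 0, 0, 0, 0, 0, 0], [0, 0, 0, 0, 0, 0, 0], [0, 0, 0, 0, 0, 0, 0], [0, 0, 0, 0, 0, 0, 0], [0, 0, 0, -0.4, 0, 0, 0], [0, 0, 0, -0.8, 0, 0, 0], [0, 0, 0, -0.9, 0, 0, 0], [0, 0, 0, -0.9, 0, 0, 0], [0, 0.5, -0.8, -0.9, 0, 0, 0], [0, 0.5, -0.8, -0.9, 0, 0, 0], [0, 0, 0, -0.7, 0, 0, 0], [0, 0, 0, 0, 0, 0, 0]]]'

```text
clock: 45.1
tool_pos: [0.4777, 0.0336, 0.4164]
tool_rot: [0.442, 3.101, 0.002]
wrist_force: [-0.1, 0.5, -0.5]
grip_width: 0.0852
finger_force: 0.0
```

Request:
carry_out --steps '[[[0, 0, 0, 0, 0, 0, 0], [0, 0, 0, 0, 0, 0, 0]]]'

```text
clock: 45.3
tool_pos: [0.4777, 0.0342, 0.4097]
tool_rot: [-0.441, -3.108, 0.0]
wrist_force: [0.2, -0.3, -0.0]
grip_width: 0.0854
finger_force: 0.0
```

```bash
python3 - <<'E'
from h import *
par=P("wrist"); im=vision.camera("wrist")[:,:,::-1].copy(); cv2.imwrite("pics/w13.png",im)
print(observe()["tool_pos"],observe()["clock"])
H,S,V=[c.astype(int) for c in cv2.split(cv2.cvtColor(im,cv2.COLOR_BGR2HSV))]
f=lambda r:[round(float(v),4) if i<2 else round(float(v),1) for i,v in enumerate(r)]
cl=lambda m:cv2.morphologyEx((m*255).astype(np.uint8),cv2.MORPH_CLOSE,np.ones((5,5)))
for n,c in (("blue",(.494,-.0215,.106)),("brown",(.521,.0713,.106))):
    u=proj(c,par)[0]; r,k=int(u[1]),int(u[0])
    print(n,u.round(),[(c,int(H[r,c]),int(S[r,c]),int(V[r,c])) for c in range(k-60,k+61,10)])
    for t in (55,75,100):
        m=((H>95)&(H<130)&(S>30)|(S<45)) if n=="blue" else ((H<17)&(S>110)|(S<45))
        m=m&(V>t); q=np.zeros_like(m); q[r-75:r+75,max(k-60,0):k+60]=1
        try: print(t,f(rect(cl(m&q),.106,par,u)))
        except Exception as e: print(e)
E
```

```text
[0.47780499 0.03423376 0.40938181] 45.35
blue [230. 233.] [(169, 18, 83, 193), (179, 18, 83, 193), (189, 16, 97, 116), (199, 17, 95, 121), (209, 22, 34, 137), (219, 30, 9, 28), (229, 106, 72, 67), (239, 23, 18, 115), (249, 107, 75, 65), (259, 108, 101, 38), (269, 15, 128, 102), (279, 15, 123, 104), (289, 15, 127, 104)]
55 [0.4926, -0.0209, 83.4, 54.7, -16.2]
75 [0.4941, -0.0227, 79.4, 52.0, -16.2]
100 [0.4944, -0.0233, 78.5, 51.0, -16.2]
brown [326. 234.] [(266, 15, 125, 104), (276, 15, 125, 104), (286, 15, 125, 104), (296, 14, 123, 79), (306, 20, 39, 138), (316, 19, 33, 62), (326, 14, 145, 102), (336, 15, 140, 171), (346, 15, 136, 171), (356, 18, 83, 194), (366, 18, 84, 195), (376, 18, 83, 193), (386, 18, 83, 194)]
55 [0.5057, 0.0587, 102.5, 87.9, -16.2]
75 [0.5057, 0.0587, 102.5, 87.9, -16.2]
100 [0.5144, 0.0561, 87.9, 84.3, 73.8]
```

The blue box reads within about 1 mm of the leg centre at -16.2°. The brown box's edges span about columns 300–351 (centre about 326, as predicted). I'm handing in the job.

```bash
python3 -c "
from station import ticket
print(ticket.finish_job())"
```

```text
the job is handed in; nothing more can be done
None
```

The riser is set up and the job was handed in at about 45 s. Both legs are on their pads, the board is across them, and the boxes stand upright over the legs, blue on the right and brown on the left; by my readings everything sits within about 1–2 mm, though the brown box got only a rough final check.

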